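Cradle a planishing stake, then hold it level over the bench vise

TASK

The steel stake stands upright on its head: lay it gently on its side in the wooden cradle, head in the wide pocket and shank in the notch, never letting it fall, and let go of it there. Then take it at its balance point, lift it level out of the cradle and finish while still holding it, still and level, with its shank lined up along the gap of the open vise, the tail of the shank centred over the jaws and about 4 cm of air between them (do not set it down or let go). Leave the jar, the flask and the firebrick where they are.

Things in the scene. Friction and masses are not known exactly. Their poses are not given: they have to be found in the camera images.
- stake: planishing stake, plain steel, round all over, 0.5 to 0.75 kg, 175 mm long: a disc head 46 mm in diameter and 25 mm thick, and a straight shank 18 mm in diameter and 150 mm long. It starts standing on the flat face of the head, shank up. Origin: centre of that face; z runs along the shank to its free end; yaw means nothing. Gripped lightly (30 N) it can turn between the pads
- stake_balance (a point): balance point (centre of mass) of the stake: on its axis, 54.5 mm from the flat face, that is on the shank 29.5 mm from the back of the head; axes as the stake's
- stake_tail (a point): middle of the part of the shank that belongs between the vise jaws: on the stake's axis, 130 mm from the flat face, 45 mm from the shank's free end; axes as the stake's
- cradle: fixed wooden cradle. Origin on the bench under its working centre, z up; the stake lies along y, head to +y, axis at z = 65 mm, flat face at y = 54.5. Base 96 (x) by 150 (y) by 14. Head pocket y 30 to 64: flat floor at z = 42, flared cheeks 57 apart at the floor, 71 at the top (z = 65), at y 22 to 28 a wall 54 wide, up to z = 59, with a 30 wide slot down to z = 52.
- cradle_gap (a point): where the stake's balance point comes to lie: cradle x = 0, y = 0, z = 65 mm, over the open space between pocket and notch, where there is only the base board and room for the fingers; axes as the cradle's. The shank's free end then overhangs the base, at y = -120.5 mm. V notch for the shank at y -66 to -41 mm, 45 degree sides, top z = 74, 42 wide at the mouth
- vise: small grey bench vise fixed to the bench, jaws open, light wooden liners. Origin on the bench under the middle of the gap, z up. Base 150 mm (x) by 100 mm (y); jaws 80 mm long in y, 102 mm over both in x, tops 105 mm above the bench; gap 40 mm wide in x, 43 mm deep; screw and cross handle reach x = -122 mm, 47 mm up
- vise_gap (a point): middle of the vise gap at the height of the jaw tops (105 mm above the bench); y runs along the gap. The head may stick out at either end of the gap
- jar: low open glass bowl-shaped jar, 54 mm across, 35 mm high, bystander; origin at the centre of its underside
- flask: closed black bottle, 48 mm across, 100 mm high, bystander; origin at the centre of its underside
- firebrick: tan firebrick block 75 x 150 x 45 mm with a brass ring lying on it, bystander; origin at the centre of its underside
Mind the look-alikes: they are no part of the job. There is more than one size of the cradle; the one meant has the size given above.

How it is judged:
By the outcome, as a careful person would: the job done as asked, in the order asked, and still so for the second after the job is handed in, while the arm keeps its last pose, push and grip.
It also fails if it takes over 67 s, if anything falls off the work surface, if the arm or the gripper's body presses on something with over 40 N, if the wrist force passes 120 N, or if a joint passes its speed limit or range.

ROBOT

A 6-joint arm with a two-finger parallel gripper is mounted at the origin on the work surface. World frame = base frame: x ahead of the robot, y to its left, z up, the work surface at z = 0. Lengths are in m, angles in rad, forces in N, time in s.
With the tool pointing down it reaches from about 0.35 to 0.975 m from the base axis. Payload 17.4 kg.
Tool frame: the origin (TCP) lies on the front face of the gripper's body, between the roots of the fingers; the fingertips stand 73 mm ahead of it and the grasp point (between the pads) lies 54 mm ahead of it; z points along the fingers, y is the line along which they close (so a half turn about z gives the same grasp; the last joint's range is limited). The gripper opens to 85 mm and grips with 20 to 120 N. Pads are 22 mm wide; open, the fingers measure 114 mm over their backs; the gripper's body (76 mm by 85 mm) begins 54 mm behind the grasp point. The pads swing forward as they close: fully open they stand 13 mm farther back than shut.
Start: joints at [1.31, 0.116, 1.442, -0, 1.584, -0.038], TCP at [0.149, 0.658, 0.304] pointing down, gripper open.
Joint ranges: [-2.83, 2.83], [-0.83, 2.19], [0.07, 2.5], [-1.14, 4.28], [0.01, 3], [-2.97, 2.97]. Speed limits (rad/s): [1.89, 1.89, 2.22, 3.14, 3.14, 3.14].

INTERFACE

Orientations are given as a unit quaternion [w, x, y, z].
In Python, from rig import * gives the robot as it stands.
- The arm moves only by the tool creep_tool, called after "Emit:" as name(argument=value, ...) on one line, values as JSON. Schema: {"type":"object","properties":{"deltas":{"type":"array","items":{"type":"array","items":{"type":"number"},"minItems":7,"maxItems":7},"minItems":1,"maxItems":20},"force":{"type":"number"},"only":{"type":"string"},"quiet":{"type":"boolean"},"lines":{"type":"string"}},"required":["deltas"],"additionalProperties":false}. deltas is a list of rows, 1 to 20 of them, each of 7 numbers: a rotation vector rx, ry, rz in rad, then dx, dy, dz in m, then the opening from 0.0 (shut) to 1.0 (fully open); each row shifts and turns the commanded pose from where the row before left it, along the tool's axes as they then stand; what a row does not reach is not made up. A row lasts 1/12 s, in which the tool goes at most 0.0417 m and 0.125 rad, less where a joint would pass 70% of its speed; a pose out of reach is approached as far as the arm can. The fingers move at their own pace and stop on an object; force is the grip in N (left out, the last holds). Time passes only in rows, so rows that do not move let the fingers close. The tool returns the time, the measured TCP pose, the force, the opening and the grip force at its end. only (a regular expression) keeps the lines of the reply that match it, lines (a string "A,B") keeps lines A to B, and quiet returns only ok. Input that does not fit is refused with a message, and nothing moves.
- get_state(): the state, without advancing time (a new reading comes with each control period).
- grab_frame(name): name is "side" or "top"; returns (picture, depth): 384x512x3 uint8, red, green, blue; 384x512 float32, m along the optical axis (not along the pixel's ray), 0 where there is no reading.
- calibration(name): a dict with "vfov" (degrees; the focal length in pixels is half the picture's height over the tangent of half this angle, whatever the lens; pixels are square), "cx", "cy" (the principal point, pixels), "R" (3x3) and "t" (3): a world point X has camera coordinates R X + t. Camera axes: x right, y down, z forward; pixel columns grow to the right and rows downward; lengths in m; the calibration is good to about 2 mm. A picture is of the moment at which its call begins. calibration takes no time and is no camera call.
- close_job(): hands the job in; it is judged then, once.
The state is a dict: "t": time; "joints": joint angles; "qd": joint speeds; "joint_torque": joint torques, N m; "eef_pos": TCP position; "tcp_rot": TCP orientation; "contact_force": force on the tool from outside, world axes, zero at the start; "ft_torque": the same for the moment, N m; "gripper_width": opening from 0.0 (shut) to 1.0 (fully open); "grasp_force": force on a finger pad.
Only numpy, scipy, OpenCV 4.12 (cv2) and the standard library are available. Lean on these libraries where they do the work, as an engineer would, in place of code of your own. Each camera call takes 0.05 s, during which the arm holds its last target. There are 200 camera calls.

## Working session

There is one attempt and no reset: what is moved stays moved. The work goes in short steps, Python scripts to look and compute and a tool call to move; the robot and the scene stay as the last step left them, time stands still between calls to the robot, and variables do not carry over. Pictures are saved under pics/ and viewed, at most 10 in all, crops included, and the job is handed in when it is done.

```bash
ls; mkdir -p pics
```

Create h.py:
```python
from rig import *
import numpy as np, cv2
from scipy.spatial.transform import Rotation as Rn
def cam(n):
    c=calibration(n); f=192/np.tan(np.radians(c["vfov"])/2); return f,c["cx"],c["cy"],np.array(c["R"]),np.array(c["t"])
def pts(n,d):
    f,cx,cy,R,t=cam(n); v,u=np.mgrid[:d.shape[0],:d.shape[1]]
    P=np.stack([(u-cx)/f*d,(v-cy)/f*d,d],-1); return (P-t)@R
def ray(n,u,v,z):
    f,cx,cy,R,t=cam(n); o=-R.T@t; r=R.T@np.array([(u-cx)/f,(v-cy)/f,1]); return o+r*(z-o[2])/r[2]
```

Run:
```python
from h import *
for n in("side","top"):
    p,d=grab_frame(n); np.savez(f"pics/{n}0.npz",p=p,d=d); cv2.imwrite(f"pics/{n}0.png",p[...,::-1]); c=calibration(n);print(c, -np.array(c["R"]).T@np.array(c["t"]))
print(get_state())
```

```text
pics
{'vfov': 54.73789116464874, 'cx': 258.47347648696433, 'cy': 188.85689792013275, 'R': array([[ 0.99828431, -0.05666824,  0.01473579],
       [-0.03407668, -0.76693961, -0.64081386],
       [ 0.04761525,  0.63921228, -0.76755485]]), 't': array([-0.59033138,  0.08352041,  0.98461195])} [ 0.54528211 -0.59877398  0.81796371]
{'vfov': 47.277572403429716, 'cx': 251.95960012680652, 'cy': 187.62604379278665, 'R': array([[-0.01821223, -0.99981118, -0.00677698],
       [-0.98603514,  0.01908269, -0.16544046],
       [ 0.16553855,  0.0036693 , -0.98619649]]), 't': array([0.00549552, 0.58996878, 1.06530173])} [ 0.40548154 -0.00967262  1.14823879]
{'t': 0.1, 'joints': array([ 1.31019753e+00,  1.16463781e-01,  1.44222409e+00, -7.48325497e-06,
        1.58400264e+00, -3.77922166e-02]), 'qd': array([-0.00033684, -0.00062035, -0.00186043,  0.00195132, -0.00227522,
        0.0005641 ]), 'joint_torque': array([ 1.22220088e-03, -7.33658266e+01, -6.33789825e+01,  5.73271154e-05,
        4.89405968e-03, -2.56075430e-05]), 'eef_pos': array([0.14913286, 0.65821795, 0.30320267]), 'tcp_rot': array([-7.78945737e-05,  1.11173033e-01,  9.93800913e-01, -5.43387663e-04]), 'contact_force': array([ 0.47422611, -0.04843513,  0.08055392]), 'ft_torque': array([-0.02447303,  0.02547713,  0.01992929]), 'grasp_force': 0.0, 'gripper_width': 0.9999462660992102}
```

View pics/top0.png

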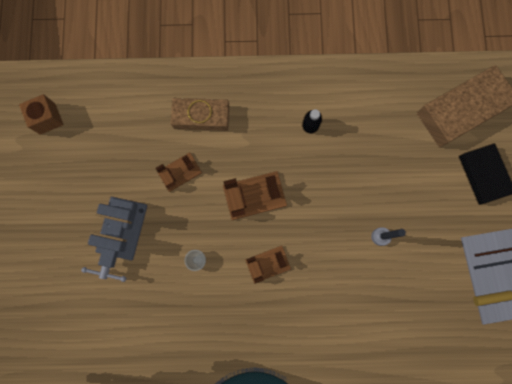

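View pics/side0.png

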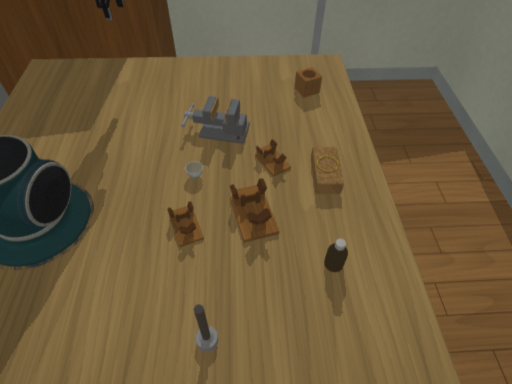

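The top view shows the stake at (383,237), with its shank leaning outward to (400,233). There are three cradles: a large one at (255,195) and smaller ones at (178,171) and (268,264). The vise is at (115,232), the jar at (196,260), the flask at (312,121) and the firebrick at (200,113). The block at (40,113) and the brick at (467,106) are decoys. Next I'll measure them.

Run:
```python
from h import *
D={n:np.load(f"pics/{n}0.npz") for n in("side","top")}
p,d=D["top"]["p"],D["top"]["d"]; P=pts("top",d)
print("bench z",np.median(P[300:340,300:400,2]))
def blob(n,x0,y0,x1,y1,zlo,zhi):
    Q=pts(n,D[n]["d"])[y0:y1,x0:x1].reshape(-1,3); return Q[(Q[:,2]>zlo)&(Q[:,2]<zhi)]
def rect(Q):
    c,s,a=cv2.minAreaRect((Q[:,:2]*1000).astype(np.float32)); return np.round(c,1),np.round(s,1),round(a,1),len(Q),np.round(Q[:,2].max(),4)
for nm,b in dict(big=(215,165,295,225),sm1=(150,148,207,195),sm2=(240,240,297,290)).items():
    print(nm,rect(blob("top",*b,.007,.2)), "hi",rect(blob("top",*b,.05,.2)))
print("vise jaws",rect(blob("top",80,190,150,270,.095,.2)), "all",rect(blob("top",75,190,155,290,.01,.2)))
for nm,b in dict(jar=(183,248,209,273),flask=(298,105,326,136),brick=(168,94,232,134)).items(): print(nm,rect(blob("top",*b,.012,.2)))
print("stake head",rect(blob("top",365,222,415,250,.015,.032)),"tip",rect(blob("top",365,222,415,250,.16,.2)),"sh",rect(blob("top",365,222,415,250,.04,.2)))
print("stake side head",rect(blob("side",190,295,225,355,.012,.032)),"sh",rect(blob("side",190,295,225,355,.04,.2)))
a=cv2.resize(p[150:290,215:425],None,fx=3.6,fy=3.6,interpolation=cv2.INTER_CUBIC)
cv2.imwrite("pics/crop0.png",a[...,::-1])
a=cv2.resize(p[180:290,70:160],None,fx=5,fy=5,interpolation=cv2.INTER_CUBIC)
cv2.imwrite("pics/crop1.png",a[...,::-1])
```

```text
bench z -0.0005950648930907165
big (array([568.4, -19.8]), array([119.2, 164.7]), 13.9, 2119, np.float64(0.0748)) hi (array([576.5,  -5.2]), array([ 95. , 129.5]), 13.8, 445, np.float64(0.0748))
sm1 (array([644.2, 188.4]), array([ 66.3, 101.6]), 29.5, 856, np.float64(0.0532)) hi (array([658.2, 166. ]), array([28.8,  8.1]), 21.3, 6, np.float64(0.0532))
sm2 (array([412.4, -35.9]), array([ 94.6, 101.8]), 19.6, 909, np.float64(0.0528)) hi (array([411.1, -74.6]), array([30.5, 10.1]), 23.3, 6, np.float64(0.0528))
vise jaws (array([493., 339.]), array([ 80.8, 102. ]), 76.6, 874, np.float64(0.1101)) all (array([470.4, 341.6]), array([112.5, 204.6]), 75.5, 2824, np.float64(0.1101))
jar (array([411.9, 142.7]), array([50.1, 50.9]), 46.6, 246, np.float64(0.0385))
flask (array([ 763.2, -163.1]), array([47.7, 41. ]), 65.1, 359, np.float64(0.1049))
brick (array([796.6, 130.5]), array([149.9,  77.1]), 86.6, 1735, np.float64(0.0539))
stake head (array([ 462.9, -331.9]), array([44.9, 42. ]), 15.5, 191, np.float64(0.0317)) tip (array([ 463.4, -332.7]), array([15.9, 16.4]), 56.5, 63, np.float64(0.177)) sh (array([ 463.3, -332.3]), array([16.5, 17. ]), 56.5, 175, np.float64(0.177))
stake side head (array([ 463.3, -336.1]), array([45.3, 41.9]), 13.3, 312, np.float64(0.0318)) sh (array([ 463.2, -334.9]), array([17.9, 16.7]), 41.8, 320, np.float64(0.1782))
```

View pics/crop0.png

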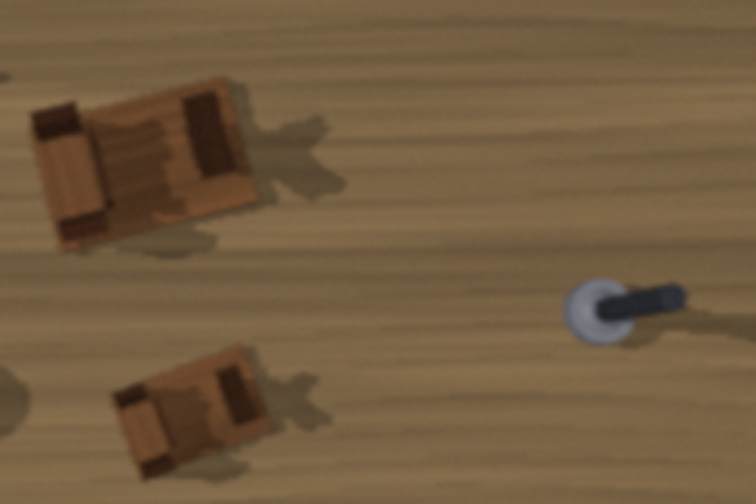

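View pics/crop1.png

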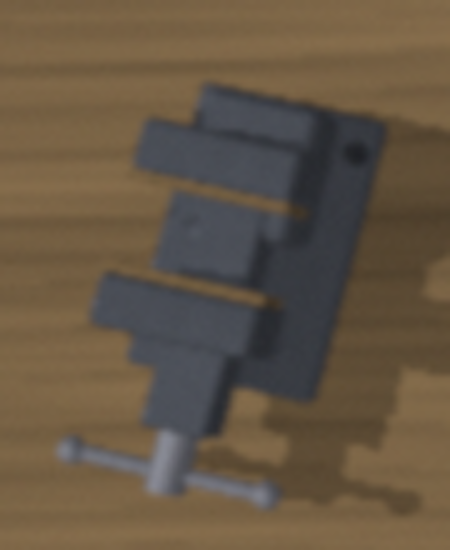

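The crop confirms the stake: head at (383,237), shank up, and the only upright one. The cradle at (255,195) is the one meant, since its base is 150 mm long and the other two are about 100 mm. Its pocket is on the left, towards world +y. The vise gap runs roughly along world y, with the screw towards the robot. Next I'll refine the cradle and write a tool-axis helper.

Add to h.py:
```python
def tr(): 
    s=get_state(); q=s["tcp_rot"]; return np.array(s["eef_pos"]),Rn.from_quat([q[1],q[2],q[3],q[0]]),s
def frame(z,y):
    z=np.array(z,float);z/=np.linalg.norm(z);y=np.array(y,float);y-=z*(y@z);y/=np.linalg.norm(y);return Rn.from_matrix(np.stack([np.cross(y,z),y,z],1))
def goal(grasp=None,tcp=None,R=None,rotfirst=True):
    p,R0,s=tr(); R=R0 if R is None else R
    T=np.array(tcp) if tcp is not None else np.array(grasp)-R.apply([0,0,.054])
    rv=(R0.inv()*R).as_rotvec(); b=R if rotfirst else R0
    print("rv",rv.round(4),"|",np.linalg.norm(rv).round(3)," move",b.inv().apply(T-p).round(4),"| TCP",T.round(4),"joints",s["joints"].round(2))
C=np.array([.5763,-.0042,0]);CY=np.array([-.2385,.971,0]);CX=np.array([.971,.2385,0])
S=np.array([.4633,-.3337,0])
```

Run:
```python
from h import *
for n,b in(("top",(215,165,295,225)),("side",(225,175,285,245))):
    D=np.load(f"pics/{n}0.npz"); x0,y0,x1,y1=b; Q=pts(n,D["d"])[y0:y1,x0:x1].reshape(-1,3)
    for lo,hi in((.008,.2),(.05,.09),(.068,.09)):
        q=Q[(Q[:,2]>lo)&(Q[:,2]<hi)]; L=np.stack([(q-C)@CX,(q-C)@CY],1)*1000
        c,s,a=cv2.minAreaRect(L.astype(np.float32)); print(n,lo,np.round(c,1),np.round(s,1),round(a,2), np.percentile(L,[1,99],axis=0).round(1).tolist())
    q=Q[(Q[:,2]>.068)]; L=np.stack([(q-C)@CX,(q-C)@CY],1)*1000
    for m in(L[:,1]<-20,):
        l=L[m]; print("notch",l.min(0),l.max(0))
D=np.load("pics/side0.npz"); Q=pts("side",D["d"])[85:150,180:255].reshape(-1,3); q=Q[(Q[:,2]>.098)]
print("vise side",cv2.minAreaRect((q[:,:2]*1000).astype(np.float32)),np.median(q[:,2]))
goal(tcp=[.5,.2,.36])
```

```text
top 0.008 [-0.6 -5.9] [ 96.  150.1] 0.02 [[-47.7, -78.9], [46.2, 67.6]]
top 0.05 [-0.1 -1. ] [ 95.  129.5] 0.01 [[-46.8, -65.3], [46.1, 62.9]]
top 0.068 [-1.2 -0.7] [129.2  79.2] 88.9 [[-39.7, -65.5], [38.1, 58.3]]
notch [-29.76937926 -65.70415868] [ 26.51508884 -40.72800877]
side 0.008 [-1.5 -6.1] [153.2  96.4] 89.41 [[-48.6, -81.2], [45.3, 62.6]]
side 0.05 [ 0.3 -1.2] [ 96.  133.9] 0.81 [[-47.5, -67.4], [45.5, 63.5]]
side 0.068 [ 4.7 -6.5] [ 77.1 125.9] 5.47 [[-37.4, -68.0], [27.6, 46.7]]
notch [-171.92426625 -569.93356705] [ 26.78679479 -41.76615922]
vise side ((490.50665283203125, -105.26736450195312), (986.5586547851562, 113.57198333740234), 89.76653289794922) 0.10521240598815179
rv [0. 0. 0.] | 0.0  move [-0.4434 -0.3694 -0.0564] | TCP [0.5  0.2  0.36] joints [ 1.31  0.12  1.44 -0.    1.58 -0.04]
```

Emit:
creep_tool(deltas=[[0, 0, 0, -0.0294, -0.0246, -0.0037, 1], [0, 0, 0, -0.0294, -0.0246, -0.0037, 1], [0, 0, 0, -0.0294, -0.0246, -0.0037, 1], [0, 0, 0, -0.0294, -0.0246, -0.0037, 1], [0, 0, 0, -0.0294, -0.0246, -0.0037, 1], [0, 0, 0, -0.0294, -0.0246, -0.0037, 1], [0, 0, 0, -0.0294, -0.0246, -0.0037, 1], [0, 0, 0, -0.0294, -0.0246, -0.0037, 1], [0, 0, 0, -0.0294, -0.0246, -0.0037, 1], [0, 0, 0, -0.0294, -0.0246, -0.0037, 1], [0, 0, 0, -0.0294, -0.0246, -0.0037, 1], [0, 0, 0, -0.0294, -0.0246, -0.0037, 1], [0, 0, 0, -0.0294, -0.0246, -0.0037, 1], [0, 0, 0, -0.0294, -0.0246, -0.0037, 1], [0, 0, 0, -0.0294, -0.0246, -0.0037, 1]])

```text
t: 1.35
eef_pos: [0.4984, 0.1992, 0.3595]
tcp_rot: [-0.0, 0.111, 0.994, 0.0]
contact_force: [-0.4, 0.9, 0.2]
gripper_width: 1.002
grasp_force: 0.0
```

```bash
python3 -c "
from h import *
goal(tcp=[.5,.2,.36]);goal(tcp=[.54,-.12,.36],R=frame([0,0,-1],[.81,-.585,0]))"
```

```text
rv [0. 0. 0.] | 0.0  move [-0.0014  0.0012 -0.0005] | TCP [0.5  0.2  0.36] joints [ 0.33 -0.2   1.66  0.    1.68 -1.02]
rv [-1.0000e-04 -0.0000e+00  1.9734e+00] | 1.973  move [-0.2344  0.2206 -0.0005] | TCP [ 0.54 -0.12  0.36] joints [ 0.33 -0.2   1.66  0.    1.68 -1.02]
```

Emit:
creep_tool(deltas=[[0, 0, 0.1234, 0, 0, 0, 1], [0, 0, 0.1234, 0, 0, 0, 1], [0, 0, 0.1234, 0, 0, 0, 1], [0, 0, 0.1234, 0, 0, 0, 1], [0, 0, 0.1234, 0, 0, 0, 1], [0, 0, 0.1234, 0, 0, 0, 1], [0, 0, 0.1234, 0, 0, 0, 1], [0, 0, 0.1234, 0, 0, 0, 1], [0, 0, 0.1234, 0, 0, 0, 1], [0, 0, 0.1234, 0, 0, 0, 1], [0, 0, 0.1234, 0, 0, 0, 1], [0, 0, 0.1234, 0, 0, 0, 1], [0, 0, 0.1234, 0, 0, 0, 1], [0, 0, 0.1234, 0, 0, 0, 1], [0, 0, 0.1234, 0, 0, 0, 1], [0, 0, 0.1234, 0, 0, 0, 1]])

```text
t: 2.68
eef_pos: [0.4977, 0.201, 0.3591]
tcp_rot: [-0.0, 0.892, 0.452, -0.0]
contact_force: [-0.6, 0.2, 0.3]
gripper_width: 0.998
grasp_force: 0.0
```

Emit:
creep_tool(deltas=[[0, 0, 0, -0.0293, 0.0276, 0, 1], [0, 0, 0, -0.0293, 0.0276, 0, 1], [0, 0, 0, -0.0293, 0.0276, 0, 1], [0, 0, 0, -0.0293, 0.0276, 0, 1], [0, 0, 0, -0.0293, 0.0276, 0, 1], [0, 0, 0, -0.0293, 0.0276, 0, 1], [0, 0, 0, -0.0293, 0.0276, 0, 1], [0, 0, 0, -0.0293, 0.0276, 0, 1], [0, -0.12, 0, 0, 0, 0, 1], [0, -0.12, 0, 0, 0, 0, 1], [0, -0.12, 0, 0, 0, 0, 1], [0, -0.12, 0, 0, 0, 0, 1], [0, -0.12, 0, 0, 0, 0, 1]])

```text
t: 3.77
eef_pos: [0.5393, -0.1184, 0.3598]
tcp_rot: [0.136, 0.85, 0.434, -0.265]
contact_force: [-0.6, -1.2, -0.1]
gripper_width: 0.999
grasp_force: 0.0
```

```bash
python3 -c "
from h import *
a=np.radians(20);d=np.array([-.585,-.811,0])
goal(grasp=S+[0,0,.0625]-.12*(d*np.cos(a)-[0,0,np.sin(a)]),R=frame(d*np.cos(a)-[0,0,np.sin(a)],[.81,-.585,0]))"
```

```text
rv [-0.0011 -0.6161 -0.0019] | 0.616  move [0.2045 0.0643 0.1336] | TCP [ 0.559  -0.2011  0.122 ] joints [-0.07 -0.02  1.56 -0.54  1.91  0.45]
```

```bash
python3 -c "
from h import *
a=np.radians(20);d=np.array([-.771,-.637,0]);z=d*np.cos(a)-[0,0,np.sin(a)]
goal(grasp=S+[0,0,.20]-.12*z,R=frame(z,[.637,-.771,0]))"
```

```text
rv [ 0.2044 -0.6129  0.1564] | 0.665  move [0.0833 0.1176 0.0646] | TCP [ 0.5894 -0.2295  0.2595] joints [-0.07 -0.02  1.56 -0.54  1.91  0.45]
```

Emit:
creep_tool(deltas=[[0.0341, -0.1022, 0.0261, 0, 0, 0, 1], [0.0341, -0.1022, 0.0261, 0, 0, 0, 1], [0.0341, -0.1022, 0.0261, 0, 0, 0, 1], [0.0341, -0.1022, 0.0261, 0, 0, 0, 1], [0.0341, -0.1022, 0.0261, 0, 0, 0, 1], [0.0341, -0.1022, 0.0261, 0, 0, 0, 1], [0, 0, 0, 0.0208, 0.0294, 0.0161, 1], [0, 0, 0, 0.0208, 0.0294, 0.0161, 1], [0, 0, 0, 0.0208, 0.0294, 0.0161, 1], [0, 0, 0, 0.0208, 0.0294, 0.0161, 1], [0, 0, 0, 0, 0, 0, 1]])

```text
t: 4.68
eef_pos: [0.5897, -0.2326, 0.2525]
tcp_rot: [0.191, 0.771, 0.279, -0.541]
contact_force: [-0.7, -0.2, -1.5]
gripper_width: 0.998
grasp_force: 0.0
```

```bash
python3 -c "
from h import *
a=np.radians(20);d=np.array([-.771,-.637,0]);z=d*np.cos(a)-[0,0,np.sin(a)]
goal(grasp=S+[0,0,.20]-.12*z,R=frame(z,[.637,-.771,0]))
goal(grasp=S+[0,0,.0625]-.12*z,R=frame(z,[.637,-.771,0]))"
```

```text
rv [-0.004  -0.001   0.0069] | 0.008  move [-0.006  -0.0026 -0.0039] | TCP [ 0.5894 -0.2295  0.2595] joints [-0.17  0.39  1.44 -0.97  2.1   0.55]
rv [-0.004  -0.001   0.0069] | 0.008  move [ 0.1232 -0.0026  0.0431] | TCP [ 0.5894 -0.2295  0.122 ] joints [-0.17  0.39  1.44 -0.97  2.1   0.55]
```

Emit:
creep_tool(deltas=[[0, 0, 0, 0.0246, -0.0005, 0.0086, 1], [0, 0, 0, 0.0246, -0.0005, 0.0086, 1], [0, 0, 0, 0.0246, -0.0005, 0.0086, 1], [0, 0, 0, 0.0246, -0.0005, 0.0086, 1], [-0.004, 0, 0.007, 0.0246, -0.0005, 0.0086, 1], [0, 0, 0, 0, 0, 0, 1], [0, 0, 0, 0, 0, 0, 1]])

```text
t: 5.27
eef_pos: [0.5894, -0.2251, 0.128]
tcp_rot: [0.196, 0.772, 0.277, -0.538]
contact_force: [-0.7, 1.3, 0.8]
gripper_width: 1.007
grasp_force: 0.0
```

```bash
python3 -c "
from h import *
a=np.radians(20);d=np.array([-.771,-.637,0]);z=d*np.cos(a)-[0,0,np.sin(a)]
p,d_=grab_frame('side');cv2.imwrite('pics/side1.png',p[...,::-1])
goal(grasp=S+[0,0,.0625]-.12*z,R=frame(z,[.637,-.771,0]))
goal(grasp=S+[0,0,.0625],R=frame(z,[.637,-.771,0]))"
```

```text
rv [ 0.0035 -0.0046 -0.0047] | 0.007  move [0.006  0.003  0.0055] | TCP [ 0.5894 -0.2295  0.122 ] joints [-0.16  0.51  1.5  -0.89  2.    0.73]
rv [ 0.0035 -0.0046 -0.0047] | 0.007  move [0.006  0.003  0.1255] | TCP [ 0.5024 -0.3014  0.081 ] joints [-0.16  0.51  1.5  -0.89  2.    0.73]
```

View pics/side1.png

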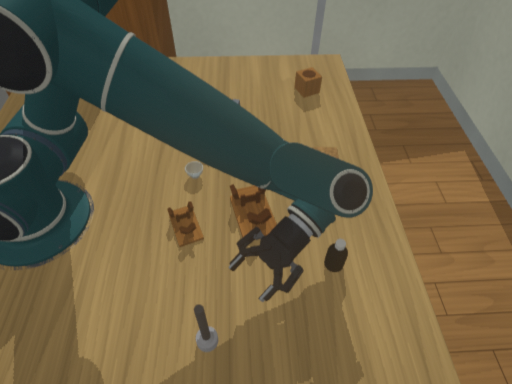

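The side view shows the open gripper pointing at the stake (205,325) with the flask (337,255) still standing and clear. I'll approach and close.

Emit:
creep_tool(deltas=[[0, 0, 0, 0.0015, 0.001, 0.025, 1], [0, 0, 0, 0.0015, 0.001, 0.025, 1], [0, 0, 0, 0.0015, 0.001, 0.025, 1], [0, 0, 0, 0.0015, 0, 0.025, 1], [0, 0, 0, 0, 0, 0, 1], [0, 0, 0, 0, 0, 0, 1]])

```text
t: 5.82
eef_pos: [0.521, -0.287, 0.09]
tcp_rot: [0.196, 0.773, 0.276, -0.537]
contact_force: [0.4, 0.7, 0.9]
gripper_width: 0.998
grasp_force: 0.0
```

```bash
python3 -c "
from h import *
a=np.radians(20);d=np.array([-.771,-.637,0]);z=d*np.cos(a)-[0,0,np.sin(a)]
goal(grasp=S+[0,0,.0625],R=frame(z,[.637,-.771,0]))"
```

```text
rv [ 0.0027 -0.0056 -0.0065] | 0.009  move [ 0.0005 -0.0007  0.0252] | TCP [ 0.5024 -0.3014  0.081 ] joints [-0.26  0.45  1.65 -0.93  1.86  0.75]
```

Emit:
creep_tool(deltas=[[0, 0, 0, 0, 0, 0.013, 1], [0, 0, 0, 0, -0.0005, 0.012, 1], [0, 0, 0, 0, 0, 0, 1], [0, 0, 0, 0, 0, 0, 0.5], [0, 0, 0, 0, 0, 0, 0.2], [0, 0, 0, 0, 0, 0, 0], [0, 0, 0, 0, 0, 0, 0], [0, 0, 0, 0, 0, 0, 0], [0, 0, 0, 0, 0, 0, 0], [0, 0, 0, 0, 0, 0, 0], [0, 0, 0, 0, 0, 0, 0], [0, 0, 0, 0, 0, 0, 0]], force=110)

```text
t: 6.82
eef_pos: [0.503, -0.3009, 0.0798]
tcp_rot: [0.196, 0.773, 0.277, -0.537]
contact_force: [3.8, 0.5, 3.2]
gripper_width: 0.174
grasp_force: 107.3
```

```bash
python3 -c "
from h import *
for n in('side','top'):
    p,d_=grab_frame(n);cv2.imwrite(f'pics/{n}2.png',p[...,::-1])
goal(grasp=S+[0,0,.0625])"
```

```text
rv [0. 0. 0.] | 0.0  move [-0.0016 -0.0002  0.0003] | TCP [ 0.5022 -0.3013  0.0812] joints [-0.29  0.44  1.68 -0.94  1.83  0.76]
```

View pics/side2.png

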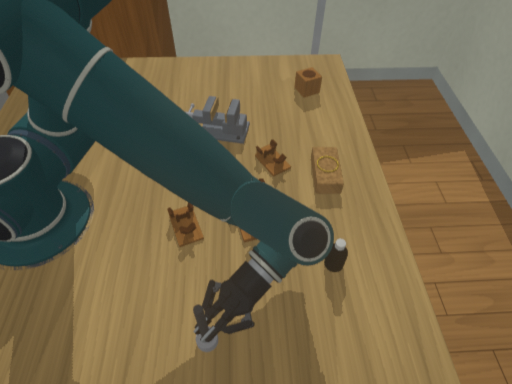

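The side view shows the fingers closed on the shank just above the head (205,340), and the flask is undisturbed. Grip is 107 N, so I'll lift.

Emit:
creep_tool(deltas=[[0, 0, 0, -0.012, 0, -0.0044, 0], [0, 0, 0, -0.0282, 0, -0.0103, 0], [0, 0, 0, -0.0282, 0, -0.0103, 0], [0, 0, 0, -0.0282, 0, -0.0103, 0], [0, 0, 0, -0.0282, 0, -0.0103, 0], [0, 0, 0, -0.0282, 0, -0.0103, 0], [0, 0, 0, 0, 0, 0, 0], [0, 0, 0, 0, 0, 0, 0]], force=110)

```text
t: 7.58
eef_pos: [0.5015, -0.3006, 0.2436]
tcp_rot: [0.196, 0.773, 0.277, -0.536]
contact_force: [-0.1, -0.4, -6.9]
gripper_width: 0.174
grasp_force: 107.7
```

```bash
python3 -c "
from h import *
p,R,s=tr();print(R.as_matrix().round(3).tolist(),s['contact_force'],s['grasp_force'])
# lay frame: z down tilted 20 toward +CY (head), y s.t. x=left
a=np.radians(20);z=CY*np.sin(a)-[0,0,np.cos(a)]
gp=C-CX*.0005+[0,0,.065]-CY*.007
goal(grasp=gp+[0,0,.13],R=frame(z,CX))
goal(grasp=gp+[0,0,.13],R=frame(z,CX),rotfirst=False)
print(Rn.from_matrix(np.eye(3)).as_quat())"
```

```text
[[0.273, 0.638, -0.72], [0.217, -0.77, -0.6], [-0.937, 0.007, -0.349]] [-0.09128561 -0.44065386 -6.86331674] 107.7281641960144
rv [-0.5102  1.3871 -1.1207] | 1.855  move [0.2305 0.1428 0.0816] | TCP [ 0.5819 -0.0291  0.2457] joints [-0.29  0.25  1.63 -1.01  1.97  0.54]
rv [-0.5102  1.3871 -1.1207] | 1.855  move [ 0.0789 -0.1578 -0.2215] | TCP [ 0.5819 -0.0291  0.2457] joints [-0.29  0.25  1.63 -1.01  1.97  0.54]
[0. 0. 0. 1.]
```

Emit:
creep_tool(deltas=[[-0.0269, 0.0730, -0.059, 0, 0, 0, 0], [-0.0269, 0.0730, -0.059, 0, 0, 0, 0], [-0.0269, 0.0730, -0.059, 0, 0, 0, 0], [-0.0269, 0.0730, -0.059, 0, 0, 0, 0], [-0.0269, 0.0730, -0.059, 0, 0, 0, 0], [-0.0269, 0.0730, -0.059, 0, 0, 0, 0], [-0.0269, 0.0730, -0.059, 0, 0, 0, 0], [-0.0269, 0.0730, -0.059, 0, 0, 0, 0], [-0.0269, 0.0730, -0.059, 0, 0, 0, 0], [-0.0269, 0.0730, -0.059, 0, 0, 0, 0], [-0.0269, 0.0730, -0.059, 0, 0, 0, 0], [-0.0269, 0.0730, -0.059, 0, 0, 0, 0], [-0.0269, 0.0730, -0.059, 0, 0, 0, 0], [-0.0269, 0.0730, -0.059, 0, 0, 0, 0], [-0.0269, 0.0730, -0.059, 0, 0, 0, 0], [-0.0269, 0.0730, -0.059, 0, 0, 0, 0], [-0.0269, 0.0730, -0.059, 0, 0, 0, 0], [-0.0269, 0.0730, -0.059, 0, 0, 0, 0], [-0.0269, 0.0730, -0.059, 0, 0, 0, 0], [0, 0, 0, 0, 0, 0, 0]], force=110)

```text
t: 9.25
eef_pos: [0.5008, -0.3012, 0.2395]
tcp_rot: [-0.14, 0.607, 0.775, 0.108]
contact_force: [-0.4, -0.8, -7.0]
gripper_width: 0.176
grasp_force: 107.8
```

Add to h.py:
```python
a=np.radians(20.43);ZL=CY*np.sin(a)-[0,0,np.cos(a)];RL=frame(ZL,CX);GP=C-CX*.0005+[0,0,.065]-CY*.007
```

```bash
python3 -c "
from h import *
goal(grasp=GP+[0,0,.13],R=RL)"
```

```text
rv [-0.003   0.0003  0.0001] | 0.003  move [0.2313 0.1437 0.0797] | TCP [ 0.582  -0.0294  0.2456] joints [-0.66  0.07  1.61  0.22  1.74 -0.9 ]
```

Emit:
creep_tool(deltas=[[0, 0, 0, 0.0289, 0.018, 0.01, 0], [0, 0, 0, 0.0289, 0.018, 0.01, 0], [0, 0, 0, 0.0289, 0.018, 0.01, 0], [0, 0, 0, 0.0289, 0.018, 0.01, 0], [0, 0, 0, 0.0289, 0.018, 0.01, 0], [0, 0, 0, 0.0289, 0.018, 0.01, 0], [0, 0, 0, 0.0289, 0.018, 0.01, 0], [0, 0, 0, 0.0289, 0.018, 0.01, 0], [0, 0, 0, 0, 0, 0, 0], [0, 0, 0, 0, 0, 0, 0]], force=110)

```text
t: 10.08
eef_pos: [0.5826, -0.0268, 0.2445]
tcp_rot: [-0.138, 0.607, 0.775, 0.105]
contact_force: [-0.7, 0.1, -6.3]
gripper_width: 0.169
grasp_force: 108.0
```

Run:
```python
from h import *
goal(grasp=GP+[0,0,.13],R=RL); goal(grasp=GP+[0,0,.03],R=RL)
f={}
for n in("side","top"):
    p,d=grab_frame(n);P=pts(n,d).reshape(-1,3);f[n]=p
    L=np.stack([(P-C)@CX,(P-C)@CY,P[:,2]],1)*1000
    for nm,m in(("tail",(L[:,1]<-60)&(L[:,1]>-140)&(abs(L[:,0])<25)&(L[:,2]>120)&(L[:,2]<230)),("head",(L[:,1]>20)&(L[:,1]<75)&(abs(L[:,0])<35)&(L[:,2]>120)&(L[:,2]<225))):
        q=L[m]; 
        if len(q): print(n,nm,len(q),np.percentile(q,[2,50,98],axis=0).round(1).tolist())
cv2.imwrite("pics/m3.png",np.hstack([cv2.resize(f["side"][130:330,180:380],(400,400)),cv2.resize(f["top"][110:260,180:330],(400,400))])[...,::-1])
```

```text
rv [-0.0054  0.009   0.0001] | 0.01  move [-0.0019 -0.0013 -0.0019] | TCP [ 0.582  -0.0294  0.2456] joints [-0.2   0.    1.68  0.31  1.62 -0.46]
rv [-0.0054  0.009   0.0001] | 0.01  move [-0.0368 -0.0013  0.0919] | TCP [ 0.582  -0.0294  0.1456] joints [-0.2   0.    1.68  0.31  1.62 -0.46]
side tail 201 [[-7.5, -118.6, 187.8], [-0.6, -94.9, 198.5], [9.0, -61.6, 202.3]]
side head 6 [[-21.8, 30.7, 188.2], [-16.5, 53.8, 199.5], [-14.1, 55.0, 209.4]]
top head 285 [[-21.4, 21.9, 192.5], [-2.2, 41.0, 207.9], [20.8, 55.4, 214.8]]
```

View pics/m3.png

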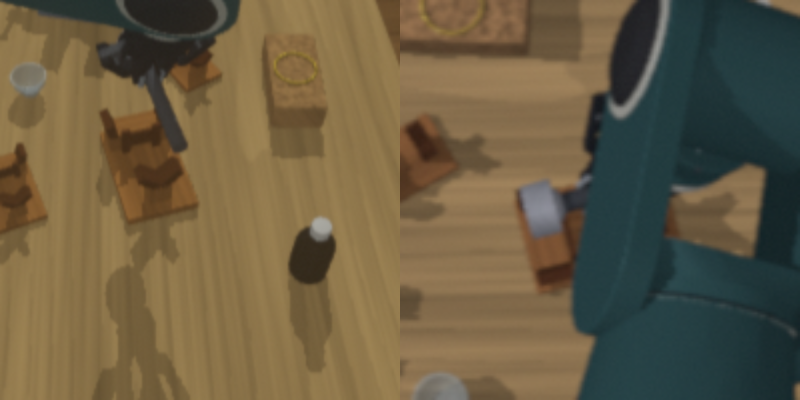

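The crops show the stake held level above the big cradle, head over the pocket (right crop, 540,210) and shank out over the notch (left crop, 170,120). I'll lower it.

Emit:
creep_tool(deltas=[[-0.004, 0.007, 0, -0.0074, -0.0003, 0.0184, 0], [0, 0, 0, -0.0074, -0.0003, 0.0184, 0], [0, 0, 0, -0.0074, -0.0003, 0.0184, 0], [0, 0, 0, -0.0074, -0.0003, 0.0184, 0], [0, 0, 0, -0.0074, 0, 0.0184, 0], [0, 0, 0, 0, 0, 0, 0], [0, 0, 0, 0, 0, 0, 0]], force=110)

```text
t: 10.77
eef_pos: [0.5819, -0.0323, 0.1461]
tcp_rot: [-0.14, 0.608, 0.774, 0.109]
contact_force: [-0.3, 0.3, -5.8]
gripper_width: 0.176
grasp_force: 108.2
```

Run:
```python
from h import *
goal(grasp=GP+[0,0,.03],R=RL); goal(grasp=GP,R=RL)
for n in("side","top"):
    p,d=grab_frame(n);P=pts(n,d).reshape(-1,3)
    L=np.stack([(P-C)@CX,(P-C)@CY,P[:,2]],1)*1000
    for nm,m in(("tail",(L[:,1]<-70)&(L[:,1]>-140)&(abs(L[:,0])<25)&(L[:,2]>75)&(L[:,2]<120)),("head",(L[:,1]>20)&(L[:,1]<75)&(abs(L[:,0])<30)&(L[:,2]>78)&(L[:,2]<125))):
        q=L[m]; 
        if len(q)>20:
            print(n,nm,len(q),np.percentile(q,[2,50,98],axis=0).round(1).tolist())
            for lo in range(-120,60,10):
                k=q[(q[:,1]>=lo)&(q[:,1]<lo+10)]
                if len(k)>5: print(lo,np.percentile(k[:,2],90).round(1),np.percentile(k[:,0],[5,95]).round(1))
```

```text
rv [ 0.      0.     -0.0022] | 0.002  move [0.0024 0.0007 0.0015] | TCP [ 0.582  -0.0294  0.1456] joints [-0.22  0.07  1.77  0.32  1.46 -0.52]
rv [ 0.      0.     -0.0022] | 0.002  move [-0.008   0.0007  0.0296] | TCP [ 0.582  -0.0294  0.1156] joints [-0.22  0.07  1.77  0.32  1.46 -0.52]
side tail 165 [[-9.3, -123.0, 89.2], [-2.5, -100.9, 99.5], [7.4, -71.3, 103.2]]
-120 102.7 [-9.1  5.8]
-110 102.2 [-9.1  5.8]
-100 101.9 [-8.7  6.1]
-90 102.1 [-9.2  5.7]
-80 102.8 [-9.2  5.9]
top head 223 [[-21.9, 21.8, 96.4], [-2.8, 37.9, 112.1], [20.7, 51.5, 119.3]]
20 115.1 [-18.4  14.4]
30 116.5 [-21.   18.2]
40 117.5 [-21.   18.4]
50 116.1 [-21.   16.9]
```

Emit:
creep_tool(deltas=[[0, 0, 0, 0.0024, 0.0007, 0.0015, 0], [0, 0, 0, -0.0028, 0, 0.0075, 0], [0, 0, 0, -0.0028, 0, 0.0075, 0], [0, 0, 0, -0.0021, 0, 0.0056, 0], [0, 0, 0, -0.0014, 0, 0.0037, 0], [0, 0, 0, 0, 0, 0, 0], [0, 0, 0, 0, 0, 0, 0]], force=110)

```text
t: 11.45
eef_pos: [0.5823, -0.0287, 0.12]
tcp_rot: [-0.139, 0.607, 0.774, 0.11]
contact_force: [-2.6, -0.2, -5.5]
gripper_width: 0.174
grasp_force: 108.6
```

```bash
python3 -c "
from h import *
goal(grasp=GP,R=RL)"
```

```text
rv [ 0.0008  0.     -0.0002] | 0.001  move [-0.0021 -0.0005  0.0039] | TCP [ 0.582  -0.0294  0.1156] joints [-0.21  0.1   1.79  0.32  1.42 -0.53]
```

Emit:
creep_tool(deltas=[[0, 0, 0, -0.0007, 0, 0.0019, 0], [0, 0, 0, -0.0004, 0, 0.0009, 0], [0, 0, 0, 0, 0, 0, 0], [0, 0, 0, 0, 0, 0, 0]], force=110)

```text
t: 11.78
eef_pos: [0.5826, -0.0287, 0.1191]
tcp_rot: [-0.139, 0.607, 0.775, 0.11]
contact_force: [-14.7, 0.0, 14.0]
gripper_width: 0.177
grasp_force: 111.3
```

Emit:
creep_tool(deltas=[[0, 0, 0, -0.0002, 0, 0.0007, 0], [0, 0, 0, -0.0002, 0, 0.0006, 0], [0, 0, 0, 0, 0, 0, 0], [0, 0, 0, 0, 0, 0, 0]], force=60)

```text
t: 12.12
eef_pos: [0.5826, -0.0287, 0.119]
tcp_rot: [-0.139, 0.607, 0.775, 0.11]
contact_force: [-20.4, -1.7, 27.4]
gripper_width: 0.174
grasp_force: 112.5
```

Emit:
creep_tool(deltas=[[0, 0, 0, 0.0007, 0, -0.002, 0], [0, 0, 0, 0, -0.0018, 0, 0], [0, 0, 0, 0, 0, 0, 0], [0, 0, 0, 0, 0, 0, 0]], force=100)

```text
t: 12.45
eef_pos: [0.5809, -0.0293, 0.1185]
tcp_rot: [-0.139, 0.607, 0.774, 0.11]
contact_force: [-3.7, -1.4, 1.3]
gripper_width: 0.174
grasp_force: 108.8
```

Emit:
creep_tool(deltas=[[0, 0, 0, -0.0004, 0, 0.001, 0], [0, 0, 0, -0.0004, 0, 0.001, 0], [0, 0, 0, 0, 0, 0, 0], [0, 0, 0, 0, 0, 0, 0]], force=100)

```text
t: 12.78
eef_pos: [0.5811, -0.0293, 0.1183]
tcp_rot: [-0.139, 0.607, 0.775, 0.11]
contact_force: [-15.3, -2.7, 23.8]
gripper_width: 0.169
grasp_force: 112.0
```

Run:
```python
from h import *
goal(grasp=GP,R=RL)
f={}
for n in("side","top"):
    p,d=grab_frame(n);f[n]=p;P=pts(n,d).reshape(-1,3)
    L=np.stack([(P-C)@CX,(P-C)@CY,P[:,2]],1)*1000
    for nm,m in(("tail",(L[:,1]<-70)&(L[:,1]>-140)&(abs(L[:,0])<25)&(L[:,2]>45)&(L[:,2]<90)),("notch",(L[:,1]<-41)&(L[:,1]>-67)&(abs(L[:,0])<45)&(L[:,2]>55)&(L[:,2]<90)),("head",(L[:,1]>20)&(L[:,1]<75)&(abs(L[:,0])<24)&(L[:,2]>70)&(L[:,2]<98))):
        q=L[m]; 
        if len(q)>20:
            print(n,nm,len(q),np.percentile(q,[2,50,98],axis=0).round(1).tolist())
            if nm!="notch":
              for lo in range(-120,60,10):
                k=q[(q[:,1]>=lo)&(q[:,1]<lo+10)]
                if len(k)>5: print(lo,np.percentile(k[:,2],90).round(1),np.percentile(k[:,0],[5,95]).round(1))
cv2.imwrite("pics/m4.png",np.hstack([cv2.resize(f["side"][150:260,205:315],(400,400),interpolation=2),cv2.resize(f["top"][150:240,205:295],(400,400),interpolation=2)])[...,::-1])
```

```text
rv [ 0.0022 -0.0001  0.001 ] | 0.002  move [-0.0013  0.0009  0.0024] | TCP [ 0.582  -0.0294  0.1156] joints [-0.21  0.1   1.8   0.32  1.42 -0.53]
side tail 150 [[-9.8, -120.4, 60.9], [-2.7, -98.9, 72.3], [7.2, -71.3, 76.5]]
-120 74.1 [-8.9  6.5]
-110 75.3 [-9.2  5.5]
-100 74.9 [-9.7  5.8]
-90 75.0 [-9.2  5.4]
-80 75.5 [-8.9  6.4]
side notch 226 [[-29.3, -66.6, 58.6], [-4.3, -56.0, 69.2], [26.1, -41.8, 75.6]]
top head 208 [[-21.9, 23.2, 71.3], [-2.5, 41.3, 82.4], [19.8, 55.0, 89.9]]
20 78.1 [-9.1  8.7]
30 88.0 [-19.9  17.7]
40 87.6 [-20.9  17.8]
50 88.8 [-20.9  17.6]
```

View pics/m4.png

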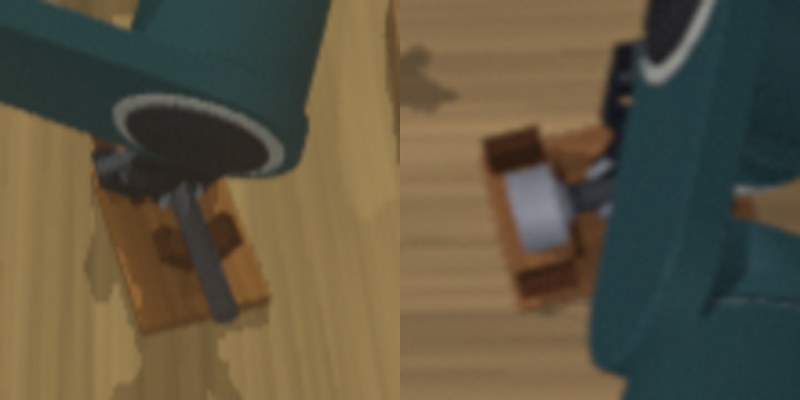

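The crops show the head in the pocket (right crop, 540,205) and the shank in the V notch (left crop, 200,240). The heights agree with seated: head top at 88 mm and shank top at 74–75 mm. I'll unload and let go.

Emit:
creep_tool(deltas=[[0, 0, 0, 0.0004, 0, -0.001, 0], [0, 0, 0, 0, 0, 0, 0], [0, 0, 0, 0, 0, 0, 0]], force=40)

```text
t: 13.13
eef_pos: [0.581, -0.0293, 0.1183]
tcp_rot: [-0.139, 0.607, 0.775, 0.11]
contact_force: [-9.1, -2.1, 12.6]
gripper_width: 0.174
grasp_force: 110.1
```

Emit:
creep_tool(deltas=[[0, 0, 0, 0, 0, 0, 0.25], [0, 0, 0, 0, 0, 0, 0.35], [0, 0, 0, 0, 0, 0, 0.5], [0, 0, 0, 0, 0, 0, 0.6], [0, 0, 0, 0, 0, 0, 0.6], [0, 0, 0, 0, 0, 0, 0.6]], force=30)

```text
t: 13.63
eef_pos: [0.5809, -0.0292, 0.117]
tcp_rot: [-0.139, 0.607, 0.774, 0.11]
contact_force: [1.0, -0.6, -0.3]
gripper_width: 0.601
grasp_force: 0.0
```

Emit:
creep_tool(deltas=[[0, 0, 0, 0, 0, -0.01, 0.6], [0, 0, 0, 0, 0, -0.03, 0.6], [0, 0, 0, 0, 0, -0.03, 0.6], [0, 0, 0, 0, 0, -0.03, 0.6], [0, 0, 0, 0, 0, 0, 0.6]])

```text
t: 14.05
eef_pos: [0.5906, -0.0649, 0.2175]
tcp_rot: [-0.135, 0.607, 0.775, 0.112]
contact_force: [1.1, -0.3, 1.2]
gripper_width: 0.602
grasp_force: 0.0
```

```bash
python3 -c "
from h import *
goal(grasp=C+[0,0,.13],R=frame([0,0,-1],CX))
for n in ('side','top'):
    p,d=grab_frame(n);P=pts(n,d).reshape(-1,3)
    L=np.stack([(P-C)@CX,(P-C)@CY,P[:,2]],1)*1000
    for nm,m in(('tail',(L[:,1]<-70)&(L[:,1]>-140)&(abs(L[:,0])<25)&(L[:,2]>45)&(L[:,2]<90)),('mid',(abs(L[:,1]+9)<29)&(abs(L[:,0])<15)&(L[:,2]>60)&(L[:,2]<80)),('head',(L[:,1]>30)&(L[:,1]<75)&(abs(L[:,0])<26)&(L[:,2]>70)&(L[:,2]<98))):
        q=L[m]
        if len(q)>20: print(n,nm,len(q),np.percentile(q,[2,50,98],axis=0).round(1).tolist())
"
```

```text
rv [ 8.700e-03 -3.524e-01  2.000e-04] | 0.353  move [0.0623 0.0005 0.0335] | TCP [ 0.5763 -0.0042  0.184 ] joints [-0.26  0.05  1.68  0.31  1.58 -0.53]
side tail 150 [[-10.1, -120.5, 61.0], [-2.9, -99.3, 72.2], [6.9, -72.1, 76.1]]
side mid 122 [[-9.9, -37.0, 64.9], [-2.7, -11.2, 72.6], [6.8, 17.7, 76.3]]
top mid 164 [[-8.9, -36.5, 64.2], [-1.7, -9.1, 71.5], [7.4, 18.7, 76.1]]
top head 176 [[-21.6, 30.8, 72.8], [-2.6, 42.6, 83.8], [19.7, 54.7, 89.8]]
```

Emit:
creep_tool(deltas=[[0.003, -0.1175, 0, 0, 0, 0, 0.6], [0.003, -0.1175, 0, 0, 0, 0, 0.6], [0.003, -0.1175, 0, 0, 0, 0, 0.6], [0, 0, 0, 0.031, 0, 0.01, 0.6], [0, 0, 0, 0.031, 0, 0.01, 0.6], [0, 0, 0, 0, 0, 0, 0.6], [0, 0, 0, 0, 0, 0, 0.6]])

```text
t: 14.73
eef_pos: [0.5732, -0.0015, 0.1898]
tcp_rot: [-0.004, 0.616, 0.788, -0.002]
contact_force: [-0.3, -1.2, 0.2]
gripper_width: 0.599
grasp_force: 0.0
```

```bash
python3 -c "
from h import *
p,R,s=tr();print(R.as_matrix().round(3).tolist())
goal(grasp=C-CX*.0012+[0,0,.065],R=frame([0,0,-1],CX))"
```

```text
[[-0.242, 0.97, -0.01], [0.97, 0.242, 0.002], [0.004, -0.009, -1.0]]
rv [-0.0091 -0.0042  0.0036] | 0.011  move [-0.0034  0.0012  0.0708] | TCP [ 0.5751 -0.0045  0.119 ] joints [-0.05 -0.05  1.8   0.    1.4  -0.29]
```

Emit:
creep_tool(deltas=[[-0.009, -0.004, 0.0036, -0.0017, 0.0006, 0.02, 0.6], [0, 0, 0, -0.0017, 0.0006, 0.025, 0.6], [0, 0, 0, 0, 0, 0.018, 0.6], [0, 0, 0, 0, 0, 0.005, 0.6], [0, 0, 0, 0, 0, 0, 0.6], [0, 0, 0, 0, 0, 0, 0.6]])

```text
t: 15.23
eef_pos: [0.5762, -0.0063, 0.1238]
tcp_rot: [0.001, 0.618, 0.786, 0.001]
contact_force: [0.5, -0.3, -0.1]
gripper_width: 0.599
grasp_force: 0.0
```

```bash
python3 -c "
from h import *
goal(grasp=C-CX*.0012+[0,0,.065],R=frame([0,0,-1],CX))"
```

```text
rv [ 0.0021  0.0005 -0.0029] | 0.004  move [ 0.002  -0.0006  0.0048] | TCP [ 0.5751 -0.0045  0.119 ] joints [-0.06  0.01  1.85  0.    1.28 -0.29]
```

Emit:
creep_tool(deltas=[[0, 0, 0, 0.002, -0.0006, 0.0048, 0.6], [0, 0, 0, 0, 0, 0, 0.4], [0, 0, 0, 0, 0, 0, 0], [0, 0, 0, 0, 0, 0, 0], [0, 0, 0, 0, 0, 0, 0], [0, 0, 0, 0, 0, 0, 0], [0, 0, 0, 0, 0, 0, 0], [0, 0, 0, 0, 0, 0, 0], [0, 0, 0, 0, 0, 0, 0]], force=110)

```text
t: 15.98
eef_pos: [0.575, -0.0041, 0.1191]
tcp_rot: [0.001, 0.618, 0.786, 0.001]
contact_force: [-2.5, -0.1, 5.7]
gripper_width: 0.174
grasp_force: 107.3
```

Emit:
creep_tool(deltas=[[0, 0, 0, 0, 0, -0.005, 0], [0, 0, 0, 0, 0, -0.02, 0], [0, 0, 0, 0, 0, -0.03, 0], [0, 0, 0, 0, 0, -0.04, 0], [0, 0, 0, 0, 0, -0.04, 0], [0, 0, 0, 0, 0, 0, 0], [0, 0, 0, 0, 0, 0, 0]])

```text
t: 16.57
eef_pos: [0.575, -0.0041, 0.2554]
tcp_rot: [0.002, 0.618, 0.786, 0.002]
contact_force: [-0.9, -0.3, -6.5]
gripper_width: 0.176
grasp_force: 108.4
```

Run:
```python
from h import *
V=np.array([.493,.339,0]);VY=np.array([.232,.973,0]);VX=np.array([.973,-.232,0])
print("ft",tr()[2]["ft_torque"])
goal(grasp=V+.0755*VY+[0,0,.22],R=frame([0,0,-1],VX),rotfirst=False)
goal(grasp=V+.0755*VY+[0,0,.22],R=frame([0,0,-1],VX))
```

```text
ft [ 0.02996602  0.01375832 -0.03372585]
rv [5.700e-03 2.000e-04 4.726e-01] | 0.473  move [ 0.4199  0.0358 -0.019 ] | TCP [0.5105 0.4125 0.274 ] joints [-0.05 -0.09  1.73  0.    1.5  -0.29]
rv [5.700e-03 2.000e-04 4.726e-01] | 0.473  move [ 0.3902 -0.1593 -0.0186] | TCP [0.5105 0.4125 0.274 ] joints [-0.05 -0.09  1.73  0.    1.5  -0.29]
```

Emit:
creep_tool(deltas=[[0, 0, 0, 0.02, 0.0015, -0.0015, 0], [0, 0, 0, 0.036, 0.003, -0.0015, 0], [0, 0, 0, 0.036, 0.003, -0.0015, 0], [0, 0, 0, 0.036, 0.003, -0.0015, 0], [0, 0, 0, 0.036, 0.003, -0.0015, 0], [0, 0, 0, 0.036, 0.003, -0.0015, 0], [0, 0, 0, 0.036, 0.003, -0.0015, 0], [0, 0, 0, 0.036, 0.003, -0.0015, 0], [0, 0, 0, 0.036, 0.003, -0.0015, 0], [0, 0, 0, 0.036, 0.003, -0.0015, 0], [0, 0, 0, 0.036, 0.003, -0.0015, 0], [0, 0, 0, 0.036, 0.003, -0.0015, 0], [0.001, 0, 0.0945, 0.004, 0.0012, 0, 0], [0.001, 0, 0.0945, 0, 0, 0, 0], [0.001, 0, 0.0945, 0, 0, 0, 0], [0.001, 0, 0.0945, 0, 0, 0, 0], [0.001, 0, 0.0945, 0, 0, 0, 0], [0, 0, 0, 0, 0, 0, 0], [0, 0, 0, 0, 0, 0, 0]])

```text
t: 18.15
eef_pos: [0.5098, 0.4123, 0.2691]
tcp_rot: [-0.001, 0.784, 0.621, -0.003]
contact_force: [-0.2, -0.6, -5.8]
gripper_width: 0.175
grasp_force: 108.2
```

Add to h.py:
```python
V=np.array([.493,.339,0]);VY=np.array([.232,.973,0]);VX=np.array([.973,-.232,0])
```

Create look.py:
```python
from h import *
goal(grasp=V+.0755*VY+[0,0,.154],R=frame([0,0,-1],VX))
zc=tr()[0][2]-.056
f={}
for n in("side","top"):
    p,d=grab_frame(n);f[n]=p;P=pts(n,d).reshape(-1,3)
    L=np.stack([(P-V)@VX,(P-V)@VY,P[:,2]],1)*1000
    m=(L[:,2]>98)&(L[:,2]<112)&(abs(L[:,0])<60)&(abs(L[:,1])<50)
    if m.sum()>20: print(n,"jaws",m.sum(),np.percentile(L[m],[1,50,99],axis=0).round(1).tolist())
    for lo,hi in((-70,-40),(-40,-25),(-25,-10),(-10,5),(5,20),(20,40),(100,135)):
        k=L[(L[:,1]>=lo)&(L[:,1]<hi)&(abs(L[:,2]-zc*1000)<(28 if lo>90 else 14))&(abs(L[:,0])<30)]
        if len(k)>8: print(n,lo,len(k),"z",np.percentile(k[:,2],90).round(1),"x",np.percentile(k[:,0],[4,96]).round(1),"y",np.percentile(k[:,1],[1,99]).round(1))
```

```bash
python3 look.py
```

```text
rv [-0.0047  0.0027  0.003 ] | 0.006  move [0.0003 0.0007 0.0611] | TCP [0.5105 0.4125 0.208 ] joints [0.64 0.09 1.53 0.   1.53 0.87]
side jaws 370 [[-49.3, -41.7, 98.7], [20.6, -7.0, 105.2], [50.8, 37.0, 108.4]]
side -70 32 z 222.1 x [-7.5  7.3] y [-47.4 -40.5]
side -40 23 z 225.0 x [-5.4  8. ] y [-39.6 -25.4]
side -25 21 z 224.8 x [-5.2  7.7] y [-24.7 -10.7]
side -10 19 z 225.5 x [-6.1  8. ] y [-9.   4.3]
side 5 20 z 225.0 x [-5.5  7. ] y [ 5.2 19.8]
side 20 27 z 225.0 x [-6.1  7.7] y [20.7 39.9]
side 100 51 z 234.9 x [-15.1  21. ] y [100.2 129.5]
top jaws 871 [[-50.4, -39.9, 98.9], [-20.5, -1.6, 104.2], [50.2, 38.4, 108.6]]
top -70 36 z 224.4 x [-8.7  6.7] y [-45.5 -40.2]
top -40 57 z 224.5 x [-8.3  7.2] y [-39.5 -25.4]
top -25 56 z 224.3 x [-8.8  7. ] y [-24.6 -10.5]
top -10 60 z 224.6 x [-8.5  7.5] y [-9.9  4.6]
top 5 58 z 224.7 x [-8.7  7.3] y [ 5.4 19.6]
top 20 77 z 224.9 x [-8.6  7.3] y [20.2 39.5]
```

Emit:
creep_tool(deltas=[[-0.004, 0, 0.002, 0, 0.0004, 0.02, 0], [0, 0, 0, 0, 0, 0.02, 0], [0, 0, 0, 0, 0, 0.013, 0], [0, 0, 0, 0, 0, 0.007, 0], [0, 0, 0, 0, 0, 0, 0], [0, 0, 0, 0, 0, 0, 0], [0, 0, 0, 0, 0, 0, 0], [0, 0, 0, 0, 0, 0, 0]])

```text
t: 18.92
eef_pos: [0.5107, 0.4126, 0.2125]
tcp_rot: [0.001, 0.785, 0.619, 0.001]
contact_force: [-0.1, -0.3, -6.2]
gripper_width: 0.176
grasp_force: 108.3
```

```bash
sed -i '$a cv2.imwrite("pics/m5.png",np.hstack([cv2.resize(f["side"][40:200,140:300],(400,400),interpolation=2),cv2.resize(f["top"][170:290,50:170],(400,400),interpolation=2)])[...,::-1])' look.py && python3 look.py
```

```text
rv [ 0.0022 -0.0007 -0.0017] | 0.003  move [-0.0002 -0.0002  0.0045] | TCP [0.5105 0.4125 0.208 ] joints [ 0.64  0.11  1.59 -0.    1.43  0.88]
side jaws 348 [[-49.8, -41.5, 98.6], [21.4, -9.0, 105.2], [51.0, 35.5, 109.0]]
side -70 29 z 167.0 x [-6.   7.6] y [-46.7 -40.4]
side -40 18 z 167.5 x [-4.7  8.4] y [-39.4 -25.6]
side -25 21 z 168.1 x [-7.1  8.1] y [-23.4 -11.2]
side -10 18 z 167.6 x [-6.2  8.7] y [-9.5  4.4]
side 5 20 z 167.9 x [-5.6  8.4] y [ 6.  19.1]
side 20 25 z 167.5 x [-5.1  8.4] y [20.6 39.2]
side 100 41 z 178.2 x [-13.4  21.1] y [100.5 128.4]
top jaws 869 [[-50.2, -40.0, 98.6], [-20.6, -1.4, 104.0], [50.1, 38.7, 108.6]]
top -70 29 z 165.9 x [-7.3  7.1] y [-45.7 -40.5]
top -40 50 z 166.6 x [-8.1  7.8] y [-39.4 -25.2]
top -25 51 z 167.7 x [-7.7  7.3] y [-24.8 -10.3]
top -10 51 z 167.7 x [-7.9  8.3] y [-9.7  4.3]
top 5 53 z 168.0 x [-7.6  7.6] y [ 5.2 19.7]
top 20 66 z 168.1 x [-7.8  8.2] y [20.7 39.5]
```

Emit:
creep_tool(deltas=[[0, 0, 0, 0, 0, 0, 0], [0, 0, 0, 0, 0, 0, 0], [0, 0, 0, 0, 0, 0, 0]])

```text
t: 19.27
eef_pos: [0.5104, 0.4124, 0.2113]
tcp_rot: [0.001, 0.785, 0.619, 0.0]
contact_force: [-0.5, 0.1, -5.5]
gripper_width: 0.175
grasp_force: 108.3
```

View pics/m5.png

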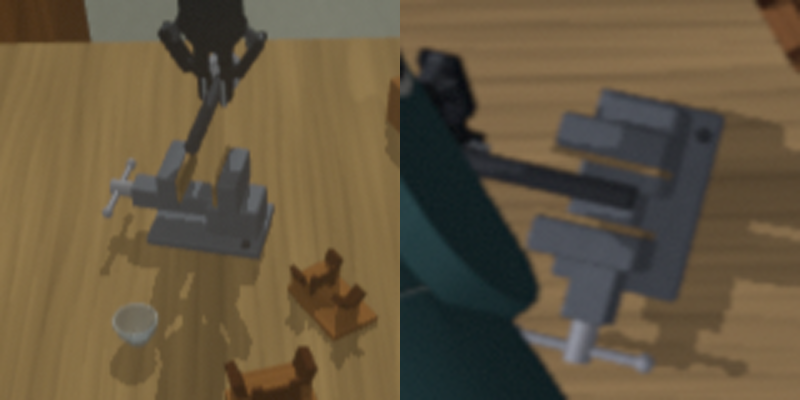

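The crops show the shank along the middle of the gap with its end over the jaws' far edge (right crop, 630,195), held level. The air is 41–44 mm, so I'll come down about 2 mm, settle and hand in.

Emit:
creep_tool(deltas=[[0, 0, 0, 0, 0, 0.0018, 0], [0, 0, 0, 0, 0, 0, 0], [0, 0, 0, 0, 0, 0, 0], [0, 0, 0, 0, 0, 0, 0], [0, 0, 0, 0, 0, 0, 0], [0, 0, 0, 0, 0, 0, 0], [0, 0, 0, 0, 0, 0, 0], [0, 0, 0, 0, 0, 0, 0]])

```text
t: 19.93
eef_pos: [0.5104, 0.4124, 0.2093]
tcp_rot: [0.001, 0.785, 0.619, 0.0]
contact_force: [0.2, 0.1, -6.2]
gripper_width: 0.175
grasp_force: 108.3
```

```bash
python3 -c "
from h import *
goal(tcp=[.5105,.4125,.2095],R=frame([0,0,-1],VX)); print(abs(tr()[2]['qd']).max()); close_job()"
```

```text
rv [ 0.0011  0.0006 -0.0021] | 0.002  move [ 0.0001  0.     -0.0002] | TCP [0.5105 0.4125 0.2095] joints [ 0.64  0.12  1.6  -0.    1.43  0.88]
0.0015998880198692023
the job is handed in; nothing more can be done
```

I laid the stake in the large cradle and released it, re-gripped it at its balance point, and handed the job in at about 20 s with it held still and level along the vise gap, its tail over the jaws with roughly 4 cm of air.

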